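Lock the fixture's shaft with disc and bar

ROBOT

A 6-joint arm with a two-finger parallel gripper is mounted at the origin on a cart in front of the work surface, level with it; the furniture and walls round the work are solid. World frame = base frame: x ahead of the robot, y to its left, z up, the work surface at z = 0. Lengths are in m, angles in rad, forces in N, time in s.
With the tool pointing down it reaches from about 0.325 to 0.9 m from the base axis. Payload 3.5 kg.
Tool frame: the origin (TCP) lies midway between the tips of the shut fingers; the grasp point (between the pads) lies env.pinch_z behind it (env.pinch_z is the distance from the TCP to the grasp point, in m); z points along the fingers, y is the line along which they close (so a half turn about z gives the same grasp; the last joint's range is limited). The gripper opens to 85 mm and grips with 20 to 120 N. Pads are 22 mm wide; open, the fingers measure 114 mm over their backs; the gripper's body (76 mm by 85 mm) begins 54 mm behind the grasp point. The pads swing forward as they close: fully open they stand 13 mm farther back than shut.
Start: joints at [-1.36, 0.276, -0.026, 1.268, 0, 1.467], TCP at [0.193, -0.594, 0.231] pointing down, gripper open.
Joint ranges: [-3.12, 3.12], [-0.85, 1.88], [-1.08, 1.24], [-1.95, 2.15], [-1.57, 1.53], [-3.14, 3.14]. Speed limits (rad/s): [2.57, 2.57, 3.14, 3.14, 3.14, 3.14].

INTERFACE

Orientations are given as a rotation vector (axis times angle).
In Python, from rig import sensors, vision, job, env gives the robot as it stands.
- The arm moves only by the shell command python3 -m creep 'ROWS' [FORCE]. ROWS is a JSON object of lists of equal length, an entry for each row: "travel": the shift along the tool's x, y, z in mm, a list of three; "twist": the turn, a rotation vector about the tool's x, y, z in rad, a list of three; "gripper": the opening, from -1 (shut) to 1 (fully open). In form: {"travel": [[dx, dy, dz], ...], "twist": [[rx, ry, rz], ...], "gripper": [gripper, ...]}. A call has 1 to 10 rows; each row is the pose to reach, as a shift and turn from the pose commanded when the call began, along the tool's axes at that moment; what a row does not reach only later rows make up. A row lasts 1/10 s, in which the tool goes at most 50 mm and 8.59 degrees, less where a joint would pass 70% of its speed; a pose out of reach is approached as far as the arm can. A call with a gripper value outside its range is refused whole. The fingers move at their own pace and stop on an object; FORCE is the grip in N (left out, the last holds). Time passes only in rows, so rows that repeat a pose let the fingers close. It gives the time, the measured TCP pose, the force, the opening and the grip force at its end, in the units of the state.
- sensors.observe(): the state, without advancing time (a new reading comes with each control period).
- vision.capture(name): name is "side" or "top"; returns the picture (400x640x3 uint8, red, green, blue); there is no depth.
- vision.calibration(name): a dict with "vfov" (degrees; the focal length in pixels is half the picture's height over the tangent of half this angle, whatever the lens; pixels are square), "cx", "cy" (the principal point, pixels), "extrinsics" (4x4, takes a point from world to camera coordinates). Camera axes: x right, y down, z forward; pixel columns grow to the right and rows downward; lengths in m; the calibration is good to about 2 mm. A picture is of the moment at which its call begins. calibration takes no time and is no camera call.
- job.sign_off(): hands the job in; it is judged then, once.
The state is a dict: "time": time; "qpos": joint angles; "dq": joint speeds; "tau": joint torques, N m; "position": TCP position; "tool_rot": TCP orientation; "force": force on the tool from outside, world axes, zero at the start; "wrist_torque": the same for the moment, N m; "grip_width": finger opening in m; "grip_force": force on a finger pad.
Only numpy, scipy, OpenCV 4.12 (cv2) and the standard library are available. Lean on these libraries where they do the work, as an engineer would, in place of code of your own. Each camera call takes 0.05 s, during which the arm holds its last target. There are 200 camera calls.

TASK

Lock the shaft of the small indexing fixture: push the upright pin on the slotted disc round until the slot lines up with the lock bar, then push the bar by its upright lug through the slot until it is fully home against the stop of the keeper on the far side. Only push with the fingertips: do not lift the bar out of its guide or pick anything up, and leave the tools and parts lying around the fixture where they are.

Things in the scene. Friction and masses are not known exactly. Their poses are not given: they have to be found in the camera images.
- lock_fixture: the fixed fixture, grey base plate 264 x 92 x 10 mm; origin on the disc's axis at the bench top, z up. In line along +x, the way the bar is pushed: open-topped aluminium guide (x = -188 to -44 mm, rails' tops at z = 36, a strap across its end, screw heads at 45), slotted disc, keeper (x = 44 to 69). Nothing but the pin and the lug rises above z = 45 mm
- keeper_stop (a point): middle of the stop face inside the keeper, at fixture x = 61 mm, 30 mm above the bench; the keeper is an aluminium block 40 mm wide beyond the disc, its top at z = 44 mm, with a mouth 21 mm wide facing the disc
- lock_disc (a joint): angle of the steel slotted disc about the fixture's z axis, anticlockwise from above, rad, limits -0.35 to 3.49; it starts between 0.55 and 2.6 and stays where it is left (0.05 N m of friction, about 2 N at the pin). The slot is in line with the bar at 0 (pin on the fixture's +y side) and equally at 3.14 (pin on the -y side); either will do
- disc_slot (a point): middle of the slot on the disc's axis, 36 mm above the bench; its x axis runs along the slot and turns with the disc. The disc is 80 mm across, top at z = 40 mm, two steel cheeks on a darker plate; the slot between them is 20 mm wide and 16 mm deep, right across the middle, flared to about 30 mm at both mouths
- disc_pin (a point): the upright round pin on the disc, 10 mm across, 27 mm from the disc's axis at right angles to the slot (on the disc's own +y side), standing from z = 40 to 72 mm; the point lies on the pin's axis at z = 58 mm
- bar_lug (a point): rear face of the upright lug at the tail of the lock bar, in the middle of its width, 58 mm above the bench. The lug is a dark block 22 mm wide, 11 mm thick along the bar, from z = 36 to 72 mm; its rear face is the bar's tail end. The bar lies loose in its guide and slides with 1 to 4 N along the fixture's x. When home this point is at fixture x = -69 mm
- bar_nose (a point): middle of the front end of the lock bar (steel, 130 mm long, 14 mm wide, 12 mm high, the front 8 mm narrowed to 9 mm), 30 mm above the bench and 130 mm ahead of the lug's rear face. It starts at fixture x = -57 to -47 mm, short of the disc, and is at 61 mm when home
- spare_punch: ground steel punch block 32 x 50 x 43 mm, loose bystander on the bench; origin under its centre
- hex_key: L-shaped hex key 26 x 80 x 5 mm, loose bystander; origin under its centre
- esd_brush: black brush 28 x 157 x 10 mm, loose bystander, long in its own y; origin under its centre
- marker_pen: marker pen 12 x 130 x 13 mm, loose bystander, long in its own y; origin under its centre
- dowel: steel dowel pin 13 x 46 x 13 mm lying down, loose bystander, long in its own y; origin under its centre
There are look-alikes about, which are no part of the job. There is more than one size of the part that bears bar_lug; the job needs the larger.

How it is judged:
By the outcome, as a careful person would: the job done as asked, in the order asked, and still so for the second after the job is handed in, with the robot touching nothing.
It also fails if it takes over 51 s, if anything falls off the work surface, if the arm or the gripper's body presses on something with over 40 N, if the wrist force passes 120 N, or if a joint passes its speed limit or range.

## Working session

There is one attempt and no reset: what is moved stays moved. The work goes in short steps, Python scripts to look and compute and a shell command to move; the robot and the scene stay as the last step left them, time stands still between calls to the robot, and variables do not carry over. Pictures are saved under pics/ and viewed, at most 14 in all, crops included, and the job is handed in when it is done.

```bash
mkdir -p pics; ls; cat > h.py <<'E'
from rig import sensors, vision, job, env
import numpy as np, cv2
from scipy.spatial.transform import Rotation as R
def snap(n,f):
    im=vision.capture(n); cv2.imwrite('pics/'+f,cv2.cvtColor(im,cv2.COLOR_RGB2BGR)); return im
def cast(n,u,v,z):
    c=vision.calibration(n); f=200/np.tan(np.radians(c['vfov'])/2); E=np.array(c['extrinsics'])
    d=E[:3,:3].T@np.array([(u-c['cx'])/f,(v-c['cy'])/f,1]); o=-E[:3,:3].T@E[:3,3]
    return o+d*(z-o[2])/d[2]
def proj(n,p):
    c=vision.calibration(n); f=200/np.tan(np.radians(c['vfov'])/2); E=np.array(c['extrinsics'])
    q=E[:3,:3]@np.array(p)+E[:3,3]; return np.array([c['cx']+f*q[0]/q[2],c['cy']+f*q[1]/q[2]])
E
python3 - <<'E'
from h import *
snap('top','t0.png');snap('side','s0.png')
for n in('top','side'):print(vision.calibration(n))
s=sensors.observe();print({k:np.round(s[k],4) for k in s}, env.pinch_z)
E
```

```text
pics
{'vfov': 55.69656164822304, 'cx': 318.1921410162974, 'cy': 200.89538205312218, 'extrinsics': array([[ 0.01831291, -0.99980597, -0.00725702,  0.17719092],
       [-0.99667819, -0.01767858, -0.07949876,  0.57216907],
       [ 0.07935504,  0.00868877, -0.99680855,  0.89205269],
       [ 0.        ,  0.        ,  0.        ,  1.        ]])}
{'vfov': 49.4426648237958, 'cx': 323.0298918746261, 'cy': 196.14150507920962, 'extrinsics': array([[-0.98657367, -0.16280595,  0.0129076 ,  0.57924425],
       [-0.12113523,  0.67646264, -0.72644653, -0.02879842],
       [ 0.10953831, -0.71825658, -0.68710177,  0.9967644 ],
       [ 0.        ,  0.        ,  0.        ,  1.        ]])}
{'time': np.float64(0.1), 'qpos': array([-1.3604,  0.2771, -0.0278,  1.268 ,  0.    ,  1.4674]), 'dq': array([-0.0002, -0.001 ,  0.0035,  0.0006, -0.0018, -0.0002]), 'tau': array([-1.00000e-04, -4.46707e+01,  2.96129e+01,  8.50000e-03,
       -1.00000e-04,  0.00000e+00]), 'position': array([ 0.1928, -0.5938,  0.2303]), 'tool_rot': array([-3.101e+00, -4.907e-01,  2.000e-04]), 'force': array([ 0.3735, -0.5254,  0.6637]), 'wrist_torque': array([ 0.0166, -0.0227,  0.0475]), 'grip_force': np.float64(0.0), 'grip_width': np.float64(0.0853)} 0.0187
```

View pics/t0.png

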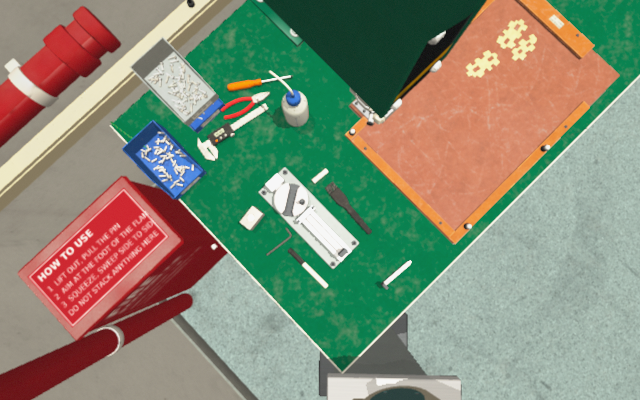

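View pics/s0.png

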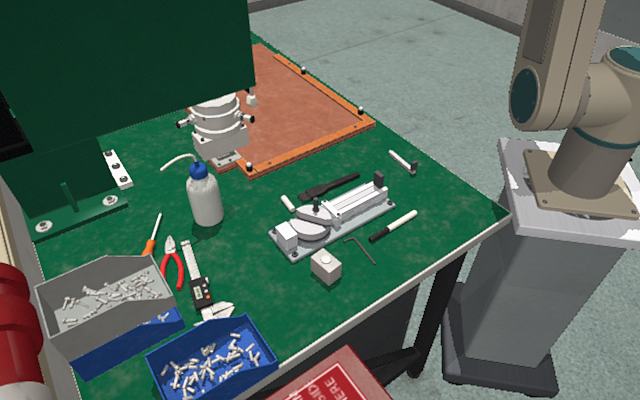

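The top view shows the fixture from (265,185) to (350,255), with the keeper at the upper left, the disc near (292,195) and the guide towards the lower right. A smaller spare bar lies at (395,275). In the side view the pin is near (315,205) and the lug near (378,180). Next I'll look at enlarged crops.

```bash
python3 - <<'E'
import cv2
a=cv2.imread('pics/t0.png')[160:275,240:370]; b=cv2.imread('pics/s0.png')[160:275,255:405]
cv2.imwrite('pics/t0c.png',cv2.resize(a,None,fx=5,fy=5,interpolation=cv2.INTER_CUBIC))
cv2.imwrite('pics/s0c.png',cv2.resize(b,None,fx=5,fy=5,interpolation=cv2.INTER_CUBIC))
E
```

```text
(no output)
```

View pics/t0c.png

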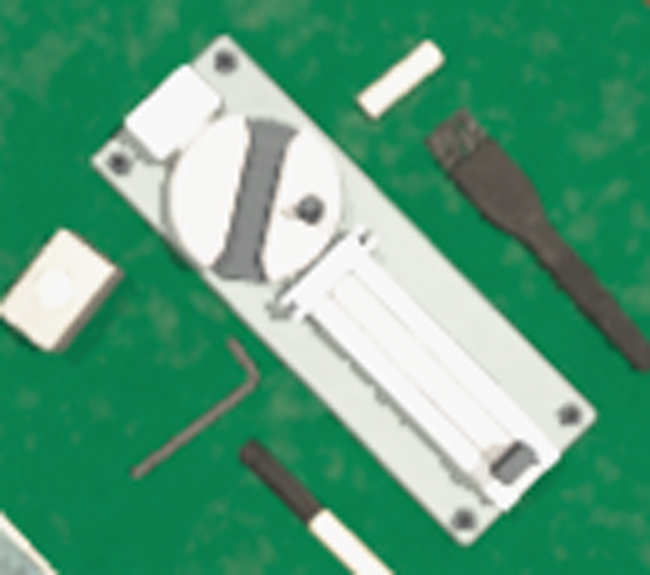

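View pics/s0c.png

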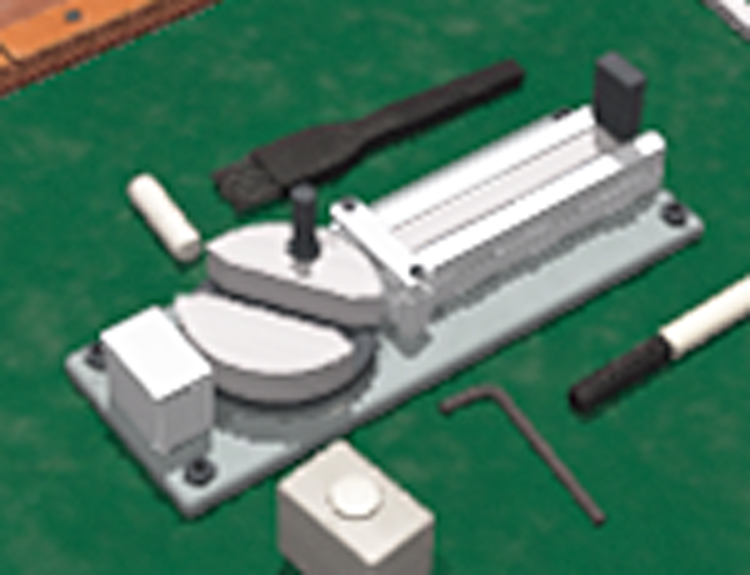

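```bash
cat > m.py <<'E'
from h import *
T=lambda u,v,z:cast('top',240+(u+.5)/5-.5,160+(v+.5)/5-.5,z)
S=lambda u,v,z:cast('side',255+(u+.5)/5-.5,160+(v+.5)/5-.5,z)
E
python3 - <<'E'
from m import *
c=[T(*p,.01)[:2] for p in[(225,35),(95,160),(465,545),(595,412)]]
print(np.round(c,4))
ax=((c[0]+c[1])-(c[2]+c[3]))/2; print('len',np.linalg.norm(ax),'wid',np.linalg.norm(c[0]-c[1]))
yaw=np.arctan2(ax[1],ax[0]); ex=ax/np.linalg.norm(ax); ey=np.array([-ex[1],ex[0]])
mid=np.mean(c,0)
cs=[S(*p,.01)[:2] for p in[(68,362),(190,518),(705,230)]]; 
axs=cs[1]-cs[2]; print('side',np.round(cs,4),'yaw',np.arctan2(axs[1],axs[0]))
d=T(255,197,.04)[:2]; print('yaw',yaw,'disc T',d,'mid',mid,'disc in plate',(d-mid)@ex,(d-mid)@ey)
pT=T(311,208,.072)[:2]; pS=S(304,190,.072)[:2]; lT=T(515,460,.072)[:2]; lS=S(622,70,.072)[:2]
dS=S(283,310,.04)[:2]
print('disc S',dS)
for n,p in(('pinT',pT),('pinS',pS),('lugT',lT),('lugS',lS)):
  q=p-d; print(n,p,'fix',q@ex,q@ey)
a=T(272,122,.025)[:2];b=T(237,275,.025)[:2];s=a-b
print('slot ang rel',np.arctan2(s[1],s[0])-yaw)
for p in[(0,0,.2)]:pass
E
```

```text
[[0.6536 0.2722]
 [0.5903 0.3347]
 [0.4063 0.1497]
 [0.4715 0.0875]]
len 0.2601102237003333 wid 0.0888950961560866
side [[0.6523 0.2755]
 [0.588  0.343 ]
 [0.4054 0.1556]] yaw 0.7981860967917757
yaw 0.7902342878281775 disc T [0.57091782 0.25298019] mid [0.53041106 0.21104644] disc in plate 0.05829844352316496 0.000727107293439395
disc S [0.56798889 0.26039858]
pinT [0.56364971 0.22457463] fix -0.025297082641976918 -0.014824271091084144
pinS [0.56595171 0.22544369] fix -0.023059731152459118 -0.015848345821662342
lugT [0.45083812 0.12968227] fix -0.17210295830743785 -0.001443342146339299
lugS [0.44860813 0.13100823] fix -0.17273003557764788 0.001074156063571182
slot ang rel -0.990659362000295
```

```bash
python3 - <<'E'
from m import *
for px in[(255,95),(218,120),(2,158)]:
  for z in(.1,.2,.3,.4,.5,.6,.7):
    p=cast('side',*px,z); print(px,z,np.round(p[:2],3),np.round(proj('top',p)))
E
python3 - <<'E'
import cv2
a=cv2.imread('pics/t0.png')[0:140,230:500]; b=cv2.imread('pics/s0.png')[0:230,0:270]
a=cv2.resize(a,(600,311)); b=cv2.resize(b,(300,256))
import numpy as np
o=np.zeros((570,600,3),np.uint8);o[:311]=a;o[312:568,:300]=b
cv2.imwrite('pics/box.png',cv2.convertScaleAbs(o,alpha=1.8,beta=20))
E
```

```text
(255, 95) 0.1 [ 0.772 -0.08 ] [438. 111.]
(255, 95) 0.2 [0.715 0.083] [371. 121.]
(255, 95) 0.3 [0.659 0.247] [283. 135.]
(255, 95) 0.4 [0.603 0.41 ] [162. 154.]
(255, 95) 0.5 [0.547 0.574] [-16. 181.]
(255, 95) 0.6 [0.491 0.737] [-301.  226.]
(255, 95) 0.7 [0.434 0.901] [-835.  309.]
(218, 120) 0.1 [0.824 0.041] [384.  87.]
(218, 120) 0.2 [0.758 0.183] [322.  99.]
(218, 120) 0.3 [0.693 0.325] [239. 115.]
(218, 120) 0.4 [0.627 0.466] [124. 137.]
(218, 120) 0.5 [0.561 0.608] [-44. 169.]
(218, 120) 0.6 [0.496 0.75 ] [-314.  220.]
(218, 120) 0.7 [0.43  0.891] [-822.  316.]
(2, 158) 0.1 [1.206 0.252] [296. -72.]
(2, 158) 0.2 [1.071 0.356] [241. -50.]
(2, 158) 0.3 [0.937 0.459] [168. -21.]
(2, 158) 0.4 [0.803 0.563] [66. 19.]
(2, 158) 0.5 [0.669 0.667] [-84.  79.]
(2, 158) 0.6 [0.535 0.771] [-331.  177.]
(2, 158) 0.7 [0.4   0.875] [-808.  366.]
```

View pics/box.png

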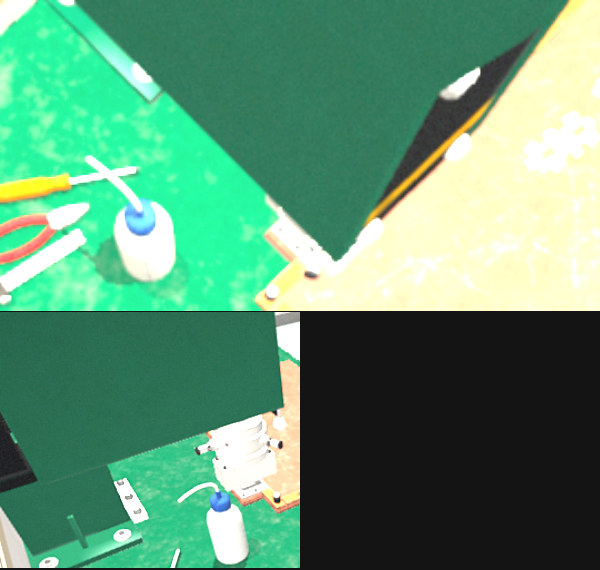

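The last crop shows the green machine head, with its lower corner triangulated at about (0.715, 0.083, 0.2). It is 0.22 m off the fixture's -y side, so it is clear of the work as long as I come in at small radius. The disc is at about 2.13 rad, so I'll push the pin along fixture +x to reach 3.14.

```bash
cat > g.py <<'E'
from h import *
yaw=.793; ex=np.array([np.cos(yaw),np.sin(yaw)]); ey=np.array([-ex[1],ex[0]]); D=np.array([.570,.2525])
def W(x,y,z): return np.r_[D+(x*ex+y*ey)/1000,z/1000]
def F(p): q=(np.array(p)[:2]-D)*1000; return np.array([q@ex,q@ey,p[2]*1000])
Rt=R.from_euler('z',yaw)*R.from_euler('x',np.pi)
def rel(p):
    s=sensors.observe(); r=R.from_rotvec(s['tool_rot']); return np.round(r.inv().apply(np.array(p)-s['position'])*1000,1), np.round((r.inv()*Rt).as_rotvec(),3)
E
python3 - <<'E'
from g import *
print(rel([.43,-.02,.2]),rel(W(-60,-20,120)),W(-60,-20,120))
E
```

```text
(array([ 402.8, -472.5,   31.3]), array([-0.002, -0.001, -0.479])) (array([ 576. , -642.9,  111.7]), array([-0.002, -0.001, -0.479])) [0.54214657 0.19571808 0.12      ]
```

```bash
python3 -m creep '{"travel":[[30,-35,5],[60,-70,10],[90,-105,15],[120,-140,15],[150,-175,20],[180,-210,20],[210,-245,25],[240,-280,25],[270,-315,30],[300,-350,30]],"twist":[[0,0,0],[0,0,-0.05],[0,0,-0.1],[0,0,-0.15],[0,0,-0.2],[0,0,-0.25],[0,0,-0.3],[0,0,-0.36],[0,0,-0.42],[0,0,-0.479]],"gripper":[-1,-1,-1,-1,-1,-1,-1,-1,-1,-1]}' 40
python3 - <<'E'
from g import *
s=sensors.observe();print(s['qpos'],rel([.43,-.02,.2]),rel(W(-60,-20,110)))
E
```

```text
time: 1.1
position: [0.3699, -0.1668, 0.2006]
tool_rot: [-2.896, -1.215, 0.001]
force: [1.3, 0.4, 0.8]
grip_width: 0.0001
grip_force: 0.0
[-5.83412243e-01 -9.96652200e-02 -5.07650475e-01  1.16384880e+00
  7.79460298e-05  1.76349145e+00] (array([146.9, -60. ,   0.6]), array([-0.001,  0.   ,  0.002])) (array([ 379.4, -131. ,   90.7]), array([-0.001,  0.   ,  0.002]))
```

```bash
python3 -m creep '{"travel":[[45,-16,0],[90,-32,0],[135,-48,0],[180,-64,10],[225,-80,20],[270,-95,40],[315,-110,60],[350,-122,80],[379,-131,90],[379,-131,90]],"twist":[[0,0,0],[0,0,0],[0,0,0],[0,0,0],[0,0,0],[0,0,0],[0,0,0],[0,0,0],[0,0,0],[0,0,0]],"gripper":[-1,-1,-1,-1,-1,-1,-1,-1,-1,-1]}'
python3 - <<'E'
from g import *
s=sensors.observe();print(np.round(s['qpos'],2),F(s['position']),rel(W(-60,-20,52)),s['position'])
a=snap('side','s1.png')
c=proj('side',s['position']);print(c,proj('top',s['position']))
cv2.imwrite('pics/s1c.png',cv2.resize(cv2.cvtColor(a[120:270,240:410],cv2.COLOR_RGB2BGR),None,fx=4.5,fy=4,interpolation=cv2.INTER_CUBIC))
E
```

```text
time: 2.1
position: [0.5429, 0.1957, 0.1089]
tool_rot: [-2.894, -1.218, 0.003]
force: [-0.5, -0.6, 0.3]
grip_width: 0.0001
grip_force: 0.0
[ 0.23  0.29 -0.29  1.    0.    2.58] [-59.44552336 -20.52732056 108.89616833] (array([-0.5, -0.4, 56.9]), array([-0.002,  0.001,  0.004])) [0.54291134 0.1957431  0.10889617]
[329.828777   174.82548125] [313.91325804 209.55335564]
```

View pics/s1c.png

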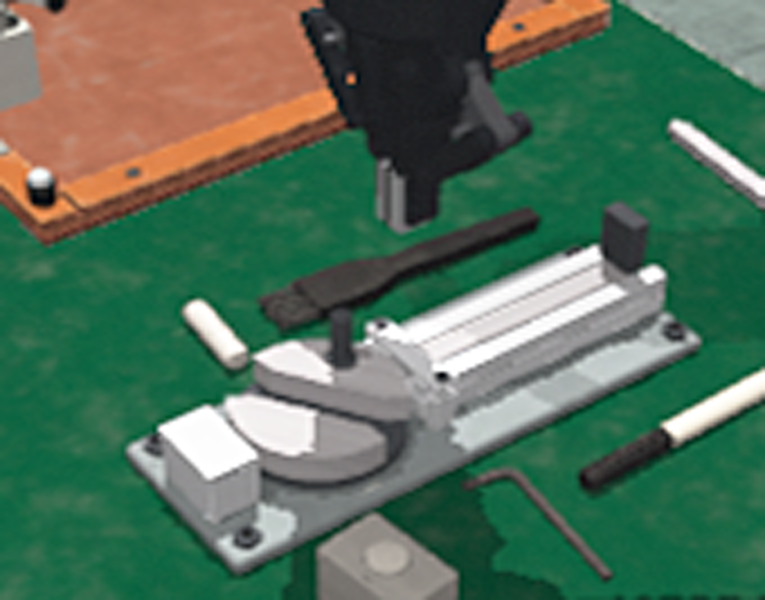

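The tip projects to (404,219) in this crop, which matches the picture. The path to the pin, at (343,335), is clear. I'll lower and push partway.

```bash
python3 -m creep '{"travel":[[0,0,25],[0,0,50],[0,0,57],[10,0,57],[18,0,57],[23,0,57],[28,0,57],[33,0,57],[37,0,57],[37,0,57]],"twist":[[0,0,0],[0,0,0],[0,0,0],[0,0,0],[0,0,0],[0,0,0],[0,0,0],[0,0,0],[0,0,0],[0,0,0]],"gripper":[-1,-1,-1,-1,-1,-1,-1,-1,-1,-1]}'
cat > look.py <<'E'
import sys
from g import *
s=sensors.observe();print(F(s['position']),s['force'])
k=sys.argv[1]
a=snap('side','s%s.png'%k);b=snap('top','t%s.png'%k)
c=np.hstack([cv2.resize(a[170:250,265:350],(425,400),interpolation=cv2.INTER_CUBIC),cv2.resize(b[170:230,260:315],(367,400),interpolation=cv2.INTER_CUBIC)])
cv2.imwrite('pics/c%s.png'%k,cv2.cvtColor(c,cv2.COLOR_RGB2BGR))
E
python3 look.py 2
```

```text
time: 3.15
position: [0.5708, 0.2109, 0.0561]
tool_rot: [2.882, 1.198, -0.007]
force: [-0.2, -23.0, 6.6]
grip_width: -0.0001
grip_force: 11.5
[-29.13817766 -29.75239168  56.11549013] [ -0.23827117 -22.96429407   6.64484009]
```

View pics/c2.png

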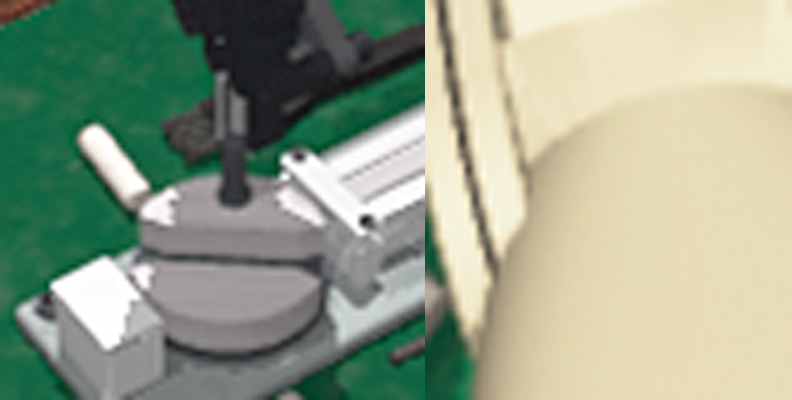

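The left half of the crop shows the slot only slightly turned and the pin base at (235,198). The wrist is loaded at 23 N along a line through the axis, and the tip has been pushed 10 mm towards -y. So the shut tip is narrower than I assumed and caught the pin on its corner. I'll back off and find the pin again.

```bash
python3 -m creep '{"travel":[[-8,0,0],[-20,0,0],[-35,0,0],[-35,0,0]],"twist":[[0,0,0],[0,0,0],[0,0,0],[0,0,0]],"gripper":[-1,-1,-1,-1]}'
python3 look.py 3
python3 - <<'E'
from g import *
print(F(cast('side',265+235/5,170+195/5,.04)))
print('old base',F(cast('side',255+302/5,160+250/5,.04)),'old top',F(cast('side',255+304/5,160+190/5,.072)))
E
```

```text
time: 3.65
position: [0.5427, 0.1939, 0.0545]
tool_rot: [-2.897, -1.212, 0.002]
force: [-0.8, -0.8, -0.1]
grip_width: 0.0001
grip_force: 0.0
[-60.92964852 -21.67308984  54.5096676 ] [-0.79289765 -0.76723648 -0.12750764]
[-16.87972341 -20.43352376  40.        ]
old base [-20.80174575 -14.1993147   40.        ] old top [-22.09980856 -14.72914379  72.        ]
```

View pics/c3.png

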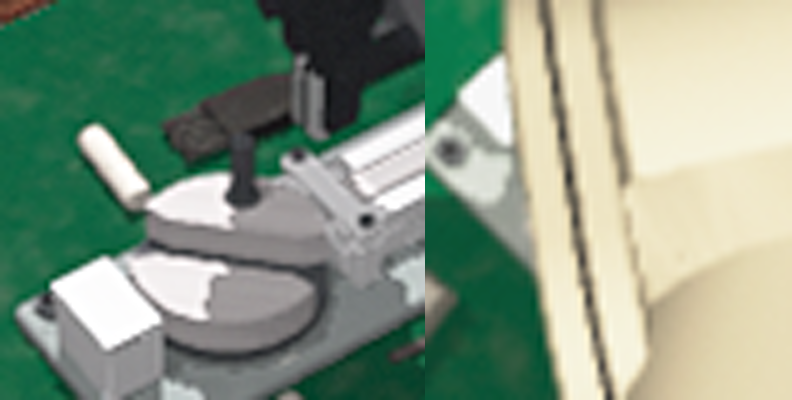

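```bash
python3 - <<'E'
from g import *
for u,v,z in((243,134,.072),(240,195,.04)):
  p=F(cast('side',265+(u+.5)/5-.5,170+(v+.5)/5-.5,z)); print(p,np.hypot(*p[:2]),np.arctan2(p[1],p[0])+2*np.pi-np.pi/2)
for x,y in((-45,-16),):print(rel(W(x,y,54)))
s=sensors.observe();print(np.round(R.from_rotvec(s['tool_rot']).as_matrix(),3))
E
```

```text
[-20.57357532 -21.36382984  72.        ] 29.65948797347875 2.37503592783822
[-18.50909169 -20.6648247   40.        ] 27.74205210337949 2.4111688482228697
(array([13.9, -6.3,  0.8]), array([-0.   , -0.001, -0.   ]))
[[ 0.702  0.712  0.001]
 [ 0.712 -0.702  0.001]
 [ 0.001 -0.    -1.   ]]
```

```bash
python3 -m creep '{"travel":[[10,1,0],[20,1,0],[25,2,0],[28,2,0],[31,3,0],[34,3,0],[37,3,0],[40,3,0],[42,3,0],[42,3,0]],"twist":[[0,0,0],[0,0,0],[0,0,0],[0,0,0],[0,0,0],[0,0,0],[0,0,0],[0,0,0],[0,0,0],[0,0,0]],"gripper":[-1,-1,-1,-1,-1,-1,-1,-1,-1,-1]}'
python3 look.py 4
```

```text
time: 4.75
position: [0.5759, 0.2215, 0.0536]
tool_rot: [2.897, 1.212, -0.003]
force: [-0.0, -3.5, -1.5]
grip_width: -0.0002
grip_force: 1.3
[-17.93387934 -25.93299119  53.60718799] [-0.02276759 -3.47690044 -1.5120592 ]
```

View pics/c4.png

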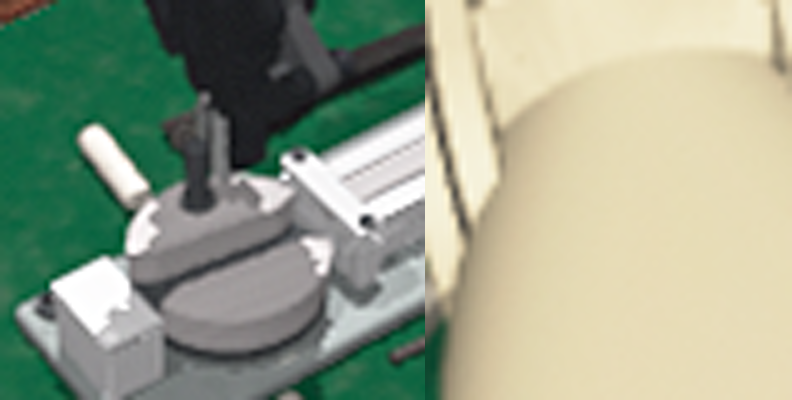

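The slot runs from (150,285) to (310,225), nearly in line, and the pin is about 2 mm short of the line. I'll nudge 2 mm more, then back off, lift, and go behind the lug so the next pictures show the disc.

```bash
python3 -m creep '{"travel":[[1,0,0],[2,0,0],[2,0,0],[-10,0,0],[-20,0,-15],[-35,0,-60],[-80,-8,-60],[-130,-16,-60],[-180,-24,-60],[-185,-24,-60]],"twist":[[0,0,0],[0,0,0],[0,0,0],[0,0,0],[0,0,0],[0,0,0],[0,0,0],[0,0,0],[0,0,0],[0,0,0]],"gripper":[-1,-1,-1,-1,-1,-1,-1,-1,-1,-1]}'
python3 - <<'E'
from g import *
s=sensors.observe();print(F(s['position']),s['force'])
a=snap('side','s5.png');b=snap('top','t5.png')
c=np.hstack([cv2.resize(a[165:250,265:365],(440,374),interpolation=cv2.INTER_CUBIC),cv2.resize(b[170:240,260:320],(330,385),interpolation=cv2.INTER_CUBIC)[:374]])
cv2.imwrite('pics/c5.png',cv2.cvtColor(c,cv2.COLOR_RGB2BGR))
E
```

```text
time: 5.85
position: [0.4213, 0.1057, 0.1128]
tool_rot: [-2.896, -1.21, 0.01]
force: [0.4, 0.4, -1.1]
grip_width: -0.0002
grip_force: 0.0
[-208.97229623    2.90178566  112.7700257 ] [ 0.38678462  0.39686977 -1.08988166]
```

View pics/c5.png

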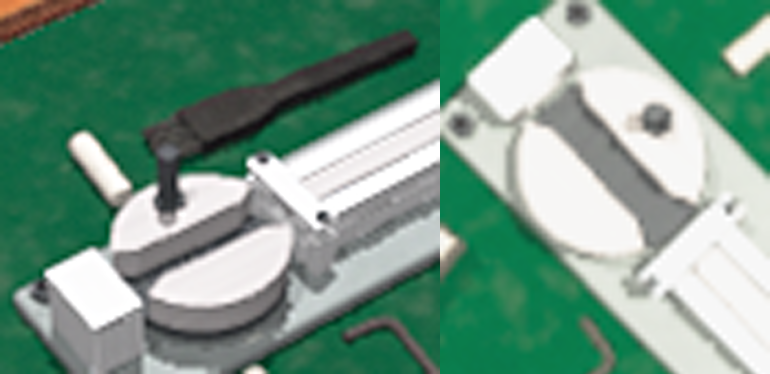

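The right half shows the disc clear, with the slot from (560,95) to (665,230). It looks close to the bar's line, and I'll measure the angle from a mask of the dark slot floor.

```bash
python3 - <<'E'
from g import *
im=cv2.imread('pics/t5.png'); g=cv2.cvtColor(im,cv2.COLOR_BGR2HSV)
m=((g[...,1]<60)&(g[...,2]>80)&(g[...,2]<165)).astype(np.uint8); 
c=np.array([260+607/5.5-80,170+155/5.5])
n,l,st,ce=cv2.connectedComponentsWithStats(m,connectivity=4)
print(c)
for i in range(1,n):
  if np.hypot(*(ce[i]-c))<10 and st[i,4]>40:
    v,u=np.nonzero(l==i); P=np.array([F(cast('top',a,b,.024))[:2] for a,b in zip(u,v)])
    q=P-P.mean(0); w=np.linalg.svd(q,full_matrices=False)[2][0]; print(st[i],P.mean(0),'slot angle',np.arctan2(w[1],w[0])%np.pi, P.min(0),P.max(0))
for (u,v,z) in((657,116,.072),):
  p=F(cast('top',180+(u+.5)/5.5-.5,170+(v+.5)/5.5-.5,z));print('pin',p,np.arctan2(p[1],p[0]))
p=F(cast('side',265+168/4.4-.4,165+150/4.4-.4,.072));print('pin side',p,np.arctan2(p[1],p[0]))
l1=F(cast('top',180+(590+.5)/5.5-.5,170+(100+.5)/5.5-.5,.04));l2=F(cast('top',180+(655+.5)/5.5-.5,170+(180+.5)/5.5-.5,.04));print(l1,l2)
E
```

```text
[290.36363636 198.18181818]
[277 185  30  31 265] [-0.77629131 -0.60566151] slot angle 3.1149478047355945 [-39.14172855 -13.43733166] [41.74145796 13.8646046 ]
pin [ -2.55937838 -27.43458383  72.        ] -1.663817315088275
pin side [ -0.31471002 -27.76385657  72.        ] -1.5821310827114001
[ 26.5125368  -12.62152566  40.        ] [-18.13659934  -8.53243332  40.        ]
```

The slot is about 0.03 rad off, which the flare can take, and the disc's centre agrees within 1 mm. I'll lower behind the lug and push.

```bash
python3 -m creep '{"travel":[[0,3,30],[0,3,58],[0,3,58],[10,3,58],[18,3,58],[26,3,58],[34,3,58],[42,3,58],[50,3,58],[50,3,58]],"twist":[[0,0,0],[0,0,0],[0,0,0],[0,0,0],[0,0,0],[0,0,0],[0,0,0],[0,0,0],[0,0,0],[0,0,0]],"gripper":[-1,-1,-1,-1,-1,-1,-1,-1,-1,-1]}'
python3 - <<'E'
from g import *
s=sensors.observe();print(F(s['position']),s['force'])
E
```

```text
time: 6.95
position: [0.468, 0.142, 0.0567]
tool_rot: [-2.897, -1.214, -0.005]
force: [-0.4, 0.2, -0.6]
grip_width: -0.0001
grip_force: 0.0
[-150.27951093   -4.88823851   56.68952475] [-0.40671091  0.15932714 -0.64653566]
```

```bash
python3 - <<'E'
from g import *
a=snap('side','s6.png')
cv2.imwrite('pics/c6.png',cv2.resize(cv2.cvtColor(a[130:250,265:405],cv2.COLOR_RGB2BGR),None,fx=4.5,fy=4.5,interpolation=cv2.INTER_CUBIC))
s=sensors.observe();print(F(s['position']),s['force'])
E
```

```text
[-150.79375956   -4.72908192   56.54727763] [ 0.34288558 -0.08372141  1.09707275]
```

View pics/c6.png

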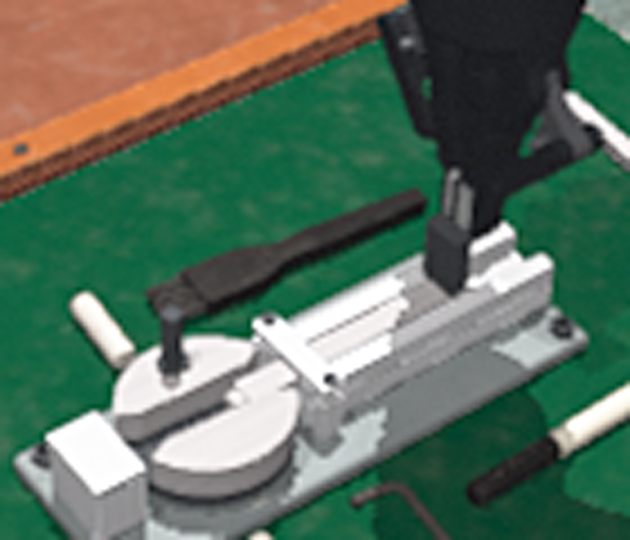

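The tip is on the rear of the lug at (450,235) and the bar's nose is inside the slot mouth at (240,390). I'll continue pushing, a little more centred.

```bash
python3 -m creep '{"travel":[[8,0,0],[16,0,0],[24,0,0],[32,-1,0],[40,-1,0],[47,-2,0],[54,-2,0],[60,-2,0],[64,-2,0],[64,-2,0]],"twist":[[0,0,0],[0,0,0],[0,0,0],[0,0,0],[0,0,0],[0,0,0],[0,0,0],[0,0,0],[0,0,0],[0,0,0]],"gripper":[-1,-1,-1,-1,-1,-1,-1,-1,-1,-1]}'
python3 - <<'E'
from g import *
s=sensors.observe();print(F(s['position']),s['force'])
E
```

```text
time: 8.0
position: [0.5107, 0.1887, 0.0564]
tool_rot: [-2.897, -1.213, -0.003]
force: [-0.6, -0.2, -0.0]
grip_width: -0.0001
grip_force: 0.0
[-87.06655473  -2.58290329  56.4009995 ] [-0.57386711 -0.20385629 -0.0114579 ]
```

```bash
python3 -m creep '{"travel":[[2,0,0],[4,0,0],[6,0,0],[7,0,0],[8,0,0],[9,0,0],[10,0,0],[11,0,0],[11,0,0]],"twist":[[0,0,0],[0,0,0],[0,0,0],[0,0,0],[0,0,0],[0,0,0],[0,0,0],[0,0,0],[0,0,0]],"gripper":[-1,-1,-1,-1,-1,-1,-1,-1,-1]}'
python3 - <<'E'
from g import *
s=sensors.observe();print(F(s['position']),s['force'])
E
```

```text
time: 8.9
position: [0.517, 0.1952, 0.0563]
tool_rot: [2.898, 1.213, -0.002]
force: [-3.7, -4.2, 3.3]
grip_width: -0.0
grip_force: 2.4
[-77.98537141  -2.45473377  56.25009521] [-3.69256158 -4.171514    3.33228758]
```

```bash
python3 -m creep '{"travel":[[2,0,0],[4,0,0],[6,0,0],[7,0,0],[7,0,0],[7,0,0]],"twist":[[0,0,0],[0,0,0],[0,0,0],[0,0,0],[0,0,0],[0,0,0]],"gripper":[-1,-1,-1,-1,-1,-1]}'
python3 - <<'E'
from g import *
s=sensors.observe();print(F(s['position']),s['force'])
E
```

```text
time: 9.5
position: [0.517, 0.1953, 0.0562]
tool_rot: [2.892, 1.207, -0.021]
force: [-13.1, -16.2, 17.0]
grip_width: 0.0001
grip_force: 10.6
[-77.88751481  -2.36839578  56.24037807] [-13.09967908 -16.19979113  16.96080796]
```

The tip has stopped dead at fixture x = -78 (expected -80 ± 2) while the force rose to 21 N along the bar, so this is the stop. I'll back off, lift clear and check.

```bash
python3 -m creep '{"travel":[[-7,0,0],[-20,0,0],[-35,0,0],[-35,0,-40],[-45,0,-80],[-90,0,-100],[-130,0,-110],[-140,0,-110]],"twist":[[0,0,0],[0,0,0],[0,0,0],[0,0,0],[0,0,0],[0,0,0],[0,0,0],[0,0,0]],"gripper":[-1,-1,-1,-1,-1,-1,-1,-1]}'
python3 - <<'E'
from g import *
s=sensors.observe();print(F(s['position']),s['force'])
a=snap('side','s7.png');b=snap('top','t7.png')
c=np.hstack([cv2.resize(a[160:260,265:365],(400,400),interpolation=cv2.INTER_CUBIC),cv2.resize(b[165:265,235:335],(400,400),interpolation=cv2.INTER_CUBIC)])
cv2.imwrite('pics/c7.png',cv2.cvtColor(c,cv2.COLOR_RGB2BGR))
E
```

```text
time: 10.3
position: [0.4221, 0.0994, 0.1676]
tool_rot: [2.899, 1.211, 0.003]
force: [-0.1, -0.4, -1.2]
grip_width: -0.0
grip_force: 0.0
[-212.86224657   -2.04693715  167.56979871] [-0.08053583 -0.35181553 -1.18336386]
```

View pics/c7.png

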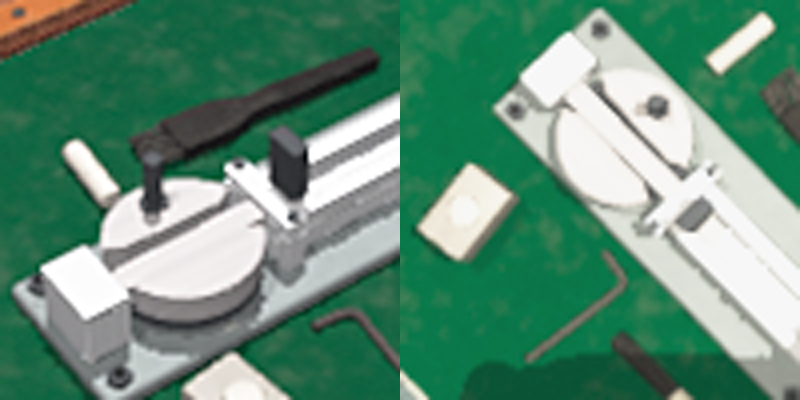

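The bar now runs right through the slot into the keeper, with the lug at (695,210) just behind the strap, and the bystanders look undisturbed. I'll do one numeric check of the lug and then hand in.

```bash
python3 - <<'E'
from g import *
g=cv2.cvtColor(cv2.imread('pics/t7.png'),cv2.COLOR_BGR2GRAY)[205:226,298:322]
v,u=np.nonzero(g<115); 
print('lug mid (want about -63)',F(cast('top',np.median(u)+298,np.median(v)+205,.066)))
a=F(cast('side',265+290/4-.4,160+137/4-.4,.072));print(a)
E
```

```text
lug mid (want about -63) [-47.69160332   0.97989428  66.        ]
[-63.20897684  -0.14507035  72.        ]
```

The side view puts the lug's middle at x = -63.2 (home is -63.5), and the tip's stop position agrees. The top-view mask had picked up other dark pixels, so I'm discounting its -47.7.

```bash
python3 -c "
from rig import job
print(job.sign_off())"
```

```text
the job is handed in; nothing more can be done
None
```

The disc's slot is lined up at about 3.14 rad, the bar was pushed through to a hard stop at its home position in the keeper, and the job was handed in at about 10 s with the arm clear.

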